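# Find the tired hold-down spring on the bottle jig

### The job

One of the three spring tongues on the blue bottle jig has gone soft and gives more than twice as far as the other two: find it by pressing down on the tongues on the black stud half-way along with about 8 N, never more than 12 N or the spring is bent for good. Hold about 8 N on the stud of the soft tongue itself for half a second to confirm it, let it spring back, and then push the red-knobbed lever beside that tongue fully over, away from the robot, to mark it. Leave the levers of the two sound tongues and all bottles, caps and utensils as they are.

Things in the scene. Friction and masses are not known exactly. Their poses are not given: they have to be found in the camera images.
- jig: Fixed blue base plate, 240 (x) x 470 (y) x 12 mm; origin on the bench below station 2's stud; x points away from the robot along the tongues, y left, z up. Three like stations 150 mm apart along y: a level steel spring tongue, 24 mm wide, 4 mm thick, clamped at its far (+x) end, a white bottle cradle (up to 33 mm high) under its tip, and a red-knobbed lever 55 mm to its left (+y).
- station1_mid (a point): Left (+y) station: top of the black domed stud (11 mm wide, 4 mm proud) on its tongue at half span; axes as the jig's. Given for an average tongue, 86 mm above the bench: real ones rest up to 5 mm higher or lower, so feel for contact. The root is 60 mm farther (+x), the tip 73 mm nearer. The clamp block is 36 mm wide, 63 to 97 mm farther in x, up to 99 mm above the bench.
- station2_mid (a point): Middle station: top of the black domed stud (11 mm wide, 4 mm proud) on its tongue at half span; axes as the jig's. Given for an average tongue, 86 mm above the bench: real ones rest up to 5 mm higher or lower, so feel for contact. The root is 60 mm farther (+x), the tip 73 mm nearer. The clamp block is 36 mm wide, 63 to 97 mm farther in x, up to 99 mm above the bench.
- station3_mid (a point): Right (-y) station: top of the black domed stud (11 mm wide, 4 mm proud) on its tongue at half span; axes as the jig's. Given for an average tongue, 86 mm above the bench: real ones rest up to 5 mm higher or lower, so feel for contact. The root is 60 mm farther (+x), the tip 73 mm nearer. The clamp block is 36 mm wide, 63 to 97 mm farther in x, up to 99 mm above the bench.
- station1_lever (a point): Left station: pivot of the lever left of its tongue, 42 mm above the bench. The 8 mm thick lever carries a 20 mm red ball centred 50 mm from the pivot. Unmarked it leans 0.35 to 0.5 rad to the robot (ball about 24 mm nearer the robot than the pivot, 86 mm above the bench); fully over, 0.5 rad the other way. Its grey foot is 30 x 26 mm, up to 47 mm above the bench.
- station2_lever (a point): Middle station: pivot of the lever left of its tongue, 42 mm above the bench. The 8 mm thick lever carries a 20 mm red ball centred 50 mm from the pivot. Unmarked it leans 0.35 to 0.5 rad to the robot (ball about 24 mm nearer the robot than the pivot, 86 mm above the bench); fully over, 0.5 rad the other way. Its grey foot is 30 x 26 mm, up to 47 mm above the bench.
- station3_lever (a point): Right station: pivot of the lever left of its tongue, 42 mm above the bench. The 8 mm thick lever carries a 20 mm red ball centred 50 mm from the pivot. Unmarked it leans 0.35 to 0.5 rad to the robot (ball about 24 mm nearer the robot than the pivot, 86 mm above the bench); fully over, 0.5 rad the other way. Its grey foot is 30 x 26 mm, up to 47 mm above the bench.
- leaf_a (a joint): Bending angle of one spring tongue in rad, 0 at rest, growing as it is pressed down (the stud goes down about 60 mm times this angle). The letter does not tell at which station it sits: that differs every time. Under 8 N on the stud a sound tongue lets it sink 5 to 6 mm, the soft one two to two and a half times as far. They are linear springs.
- leaf_b (a joint): Bending angle of one spring tongue in rad, 0 at rest, growing as it is pressed down (the stud goes down about 60 mm times this angle). The letter does not tell at which station it sits: that differs every time. Under 8 N on the stud a sound tongue lets it sink 5 to 6 mm, the soft one two to two and a half times as far. They are linear springs.
- leaf_c (a joint): Bending angle of one spring tongue in rad, 0 at rest, growing as it is pressed down (the stud goes down about 60 mm times this angle). The letter does not tell at which station it sits: that differs every time. Under 8 N on the stud a sound tongue lets it sink 5 to 6 mm, the soft one two to two and a half times as far. They are linear springs.
- flag_a (a joint): Angle in rad of the lever beside the tongue of joint leaf_a: 0 (leaning to the robot) to 0.15 at the start, 1.0 when pushed fully over away from the robot. It stays where it is left; about 1 N at the knob moves it.
- flag_b (a joint): Angle in rad of the lever beside the tongue of joint leaf_b: 0 (leaning to the robot) to 0.15 at the start, 1.0 when pushed fully over away from the robot. It stays where it is left; about 1 N at the knob moves it.
- flag_c (a joint): Angle in rad of the lever beside the tongue of joint leaf_c: 0 (leaning to the robot) to 0.15 at the start, 1.0 when pushed fully over away from the robot. It stays where it is left; about 1 N at the knob moves it.
- small_bottle_center (a point): Bystander: small white bottle, 34 mm wide, 80 mm tall, standing on the jig; centre, half-way up.
- cap_white_center (a point): Bystander: white screw cap, 30 mm wide, 14 mm high, lying on the jig; centre.
- cap_blue_center (a point): Bystander: blue screw cap, 28 mm wide, 14 mm high, lying on the jig; centre.
- amber_bottle_center (a point): Bystander: amber bottle, 60 mm wide, 130 mm tall; centre.
- beaker_center (a point): Bystander: clear beaker, 72 mm wide, 90 mm tall; centre.
- white_bottle_center (a point): Bystander: white bottle with blue cap, 64 mm wide, 150 mm tall; centre.
- spatula_grip (a point): Bystander: spatula lying on the bench beyond the jig; middle of its handle.

How it is judged (in metres and radians):
On the way, in this order (a step that is already met when the one before it is completed fails the run):
1. the soft tongue is pressed on its stud (within 18 mm) with 6 to 10 N, held 0.4 s, its lever still unmarked (value of joint leaf_b between 0.164 and 0.273 rad and value of joint flag_b below 0.4 rad and (horizontal distance between the grasp point and station1_mid below 0.018 m or horizontal distance between the grasp point and station2_mid below 0.018 m or horizontal distance between the grasp point and station3_mid below 0.018 m)), for 0.4 s.
2. the soft tongue is let go and its lever is pushed fully over (value of joint flag_b above 0.85 rad and value of joint leaf_b below 0.03 rad), for 0.2 s.
At the end, for the whole second after the job is handed in: The lever beside the soft tongue is fully over (above 0.85 rad), the other two levers still lean towards the robot (below 0.4 rad), and all three tongues are back at rest (below 0.03 rad) (all of step 2 and value of joint each of flag_a, flag_c below 0.4 rad and value of joint each of leaf_a, leaf_c below 0.03 rad); the robot touches nothing.
It fails at once if a tongue is bent for good (more than 12 N on its stud, or the same bending) (value of joint leaf_a above 0.155 rad or value of joint leaf_b above 0.338 rad or value of joint leaf_c above 0.138 rad).
It fails at once if the lever of a sound tongue is moved over (value of joint any of flag_a, flag_c above 0.4 rad).
It fails at once if a bottle, cap or utensil is shifted by more than 20 mm (distance of any of small_bottle_center, cap_white_center, cap_blue_center, amber_bottle_center, beaker_center, white_bottle_center, spatula_grip from where it was at the start of the episode above 0.02 m).
It also fails if it takes over 61 s, if anything falls off the work surface, if the arm or the gripper's body presses on something with over 40 N, if the wrist force passes 120 N, or if a joint passes its speed limit or range.

### The arm

A 6-joint arm with a two-finger parallel gripper is mounted at the origin on the work surface. World frame = base frame: x ahead of the robot, y to its left, z up, the work surface at z = 0. Lengths are in mm, angles in rad, forces in N, time in s.
With the tool pointing down it reaches from about 350 to 775 mm from the base axis. Payload 7.3 kg.
Tool frame: the origin (TCP) lies midway between the tips of the shut fingers; the grasp point (between the pads) lies 19 mm behind it (grasp_offset is the z of the grasp point in the tool frame, in mm); z points along the fingers, y is the direction in which the jaws open and shut (so a half turn about z gives the same grasp; the last joint's range is limited). The gripper opens to 92 mm and grips with 3 to 60 N. Pads are 19 mm wide; open, the fingers measure 130 mm over their backs; the gripper's body (75 mm by 190 mm) begins 47 mm behind the grasp point.
Start: joints at [-1.444, 0.342, 1.524, -0, 1.275, -0.146], TCP at [141.472, -505.599, 226.741] pointing down, gripper open.
Joint ranges: [-2.53, 2.53], [-0.77, 2.02], [0.04, 2.7], [-1, 4.14], [0.28, 2.66], [-3.11, 3.11]. Speed limits (rad/s): [2.57, 2.57, 3.14, 3.14, 3.14, 3.14].

### API

Orientations are given as [roll, pitch, yaw] about the fixed x, y, z axes, in that order (R = Rz(yaw) Ry(pitch) Rx(roll)).
In Python, from plant import get_obs, capture, camera_model, close_job, boxes_of, regions_of, place_of, grasp_offset gives the robot as it stands. The module is installed in compiled form; this text tells all that it offers.
- The arm moves only by the tool send_rows, never from a script. Its argument "targets" is a list that holds one entry, the list of rows, each a list of 7 numbers: the turn, a rotation vector about the tool's x, y, z in degrees, then the shift along the tool's x, y, z in mm, then the closure, from -1 (fully open) to 1 (shut). A call has 1 to 5 rows; each row is the pose to reach, as a shift and turn from the pose commanded when the call began, along the tool's axes at that moment; what a row does not reach only later rows make up. A row lasts 1/12 s, in which the tool goes at most 41.7 mm and 7.16 degrees, less where a joint would pass 70% of its speed; a pose out of reach is approached as far as the arm can. A call with a gripper value outside its range is refused whole. The fingers move at their own pace and stop on an object; the grip force is fixed at half the most. Time passes only in rows, so rows that repeat a pose let the fingers close. It gives the time, the measured TCP pose, the force and the opening at its end, in the units of the state.
- get_obs(): the state, without advancing time (a new reading comes with each control period).
- capture(name): name is "scene" or "top"; returns the picture (400x640x3 uint8, red, green, blue); there is no depth.
- camera_model(name): a dict with "K" (3x3 intrinsics, pixels), "world_to_cam" (4x4, takes a point from world to camera coordinates). Camera axes: x right, y up, looking along -z (the intrinsics and any distortion apply to the point x, -y, -z); pixel columns grow to the right and rows downward; lengths in mm; the calibration is good to about 2 mm. A picture is of the moment at which its call begins. camera_model takes no time and is no camera call.
- close_job(): hands the job in, once; it reports no verdict.
Trained networks look in the newest picture that a camera, given by its name, has taken for a name from the list of things; names that differ only in an ending like _2 or _b are one class to them, and where a whole thing is asked for, a point or a joint stands for the part that bears it (a point fixed in the world has none). Each returns a list of dicts, best first, with "conf" (0 to 1); they miss things now and then, are a little off and sometimes report something else, mostly with a low value. They report only what shows in the picture. A call takes as long as a camera call.
- boxes_of(label, camera): "location" ([row, column] in pixels, amid what is visible of it).
- regions_of(label, camera): "region" (400x640 bool, what is visible of it) and "location" ([row, column] in pixels, amid what is visible of it).
- place_of(label, camera): "location" ([row, column] in pixels: a listed point, or the origin of a listed thing).
The state is a dict: "time": time; "joint_positions": joint angles; "dq": joint speeds; "tau": joint torques, N m; "tool_pos": TCP position; "tcp_rot": TCP orientation; "contact_force": force on the tool from outside, world axes, zero at the start; "moment": the same for the moment, N m; "grip_width": finger opening in mm.
Only numpy, scipy, OpenCV 4.12 (cv2) and the standard library are available. Lean on these libraries where they do the work, as an engineer would, in place of code of your own. Each camera call takes 0.05 s, during which the arm holds its last target.

## Working session

There is one attempt and no reset: what is moved stays moved. The work goes in short steps, Python scripts to look and compute and a tool call to move; the robot and the scene stay as the last step left them, time stands still between calls to the robot, and variables do not carry over. Pictures are saved under pics/ and viewed, and the job is handed in when it is done.

Besides the shell and the picture viewer there is one more tool, called after "Request:" by a JSON object that holds its "op" and its "data". send_rows: Moves the arm, as the interface text tells. Its arguments: {"type":"object","properties":{"targets":{"type":"array","items":{"type":"array","items":{"type":"array","items":{"type":"number"}}}}},"required":["targets"]}

```bash
mkdir -p pics
cat > h.py <<'E'
import numpy as np, cv2
from plant import *
def save(n,name):
    im=capture(n); cv2.imwrite('pics/'+name,im[:,:,::-1]); return im
def ray(cam,rc):
    m=camera_model(cam);K=np.array(m["K"]);T=np.array(m["world_to_cam"])
    r,c=rc
    d=np.linalg.inv(K)@np.array([c,r,1.]); d=np.array([d[0],-d[1],-d[2]])
    R=T[:3,:3]; o=-R.T@T[:3,3]; return o,R.T@d
def atz(cam,rc,z):
    o,d=ray(cam,rc); return o+d*(z-o[2])/d[2]
def proj(cam,p):
    m=camera_model(cam);K=np.array(m["K"]);T=np.array(m["world_to_cam"])
    q=T[:3,:3]@np.array(p)+T[:3,3]; q=K@np.array([q[0],-q[1],-q[2]]); return q[1]/q[2],q[0]/q[2]
E
python3 - <<'E'
from h import *
for c in("scene","top"):
    save(c,c+'0.png'); m=camera_model(c); print(m.keys()); print(ray(c,(200,320)))
for l,z in (("jig",0),("station1_mid",86),("station2_mid",86),("station3_mid",86),("station1_lever",42),("station2_lever",42),("station3_lever",42)):
  for c in("scene","top"):
    for d in place_of(l,c)[:3]: print(l,c,round(d["conf"],2),np.round(d["location"]),np.round(atz(c,d["location"],z)))
o=get_obs();print(o); print(grasp_offset if not callable(grasp_offset) else grasp_offset())
E
```

```text
dict_keys(['K', 'world_to_cam'])
(array([1167.90869666, -556.59910544, 1189.07021994]), array([-0.42169227,  0.38571698, -0.82065086]))
dict_keys(['K', 'world_to_cam'])
(array([ 489.17472064,  -18.80267156, 1220.76576865]), array([ 0.08250992,  0.01365502, -0.99657913]))
jig top 0.66 [209. 313.] [560.  21.   0.]
station1_mid scene 0.86 [153. 364.] [561. 168.  86.]
station1_mid top 0.78 [210. 262.] [554. 172.  86.]
station2_mid scene 0.62 [251. 147.] [ 429. -467.   86.]
station2_mid scene 0.61 [179. 328.] [562.  26.  86.]
station2_mid top 0.67 [209. 316.] [555.  10.  86.]
station2_mid top 0.26 [211. 249.] [550. 213.  86.]
station3_mid top 0.93 [209. 361.] [ 556. -128.   86.]
station1_lever scene 0.86 [151. 379.] [564. 236.  42.]
station1_lever scene 0.42 [310. 202.] [ 630. -448.   42.]
station1_lever top 0.64 [213. 248.] [546. 226.  42.]
station2_lever scene 0.59 [174. 338.] [546.  83.  42.]
station2_lever top 0.98 [215. 297.] [540.  71.  42.]
station2_lever top 0.72 [178. 463.] [ 657. -454.   42.]
station3_lever scene 0.75 [204. 301.] [555. -67.  42.]
station3_lever scene 0.72 [154. 365.] [541. 197.  42.]
station3_lever top 0.92 [215. 341.] [539. -68.  42.]
station3_lever top 0.23 [211. 248.] [551. 224.  42.]
{'time': 0.8, 'joint_positions': array([-1.44394004e+00,  3.41994614e-01,  1.52409516e+00, -9.04676067e-06,
        1.27536883e+00, -1.46002252e-01]), 'dq': array([ 0.00041697,  0.00085825, -0.00067287,  0.00034179,  0.00171549,
        0.00050179]), 'tau': array([-7.80141872e-04, -4.31086886e+01, -2.44468224e+01,  7.15512503e-02,
        4.83126857e-02,  2.60843115e-05]), 'tool_pos': array([ 141.50132278, -505.60310789,  226.74499763]), 'tcp_rot': array([3.14146129e+00, 2.80646838e-05, 2.72861171e-01]), 'contact_force': array([-0.03584376,  0.15306116, -1.04633332]), 'moment': array([-0.02751864, -0.03688118, -0.05111548]), 'grip_width': 91.9998460256426}
-18.8
```

Run:
```python
import cv2
t=cv2.imread('pics/top0.png'); cv2.imwrite('pics/t1.png',cv2.resize(t[130:290,220:420],None,fx=4,fy=3.75*1,interpolation=3)[:600])
t=cv2.imread('pics/scene0.png'); cv2.imwrite('pics/s1.png',cv2.resize(t[100:300,250:450],None,fx=3,fy=3,interpolation=3))
```

```text
(no output)
```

View pics/t1.png

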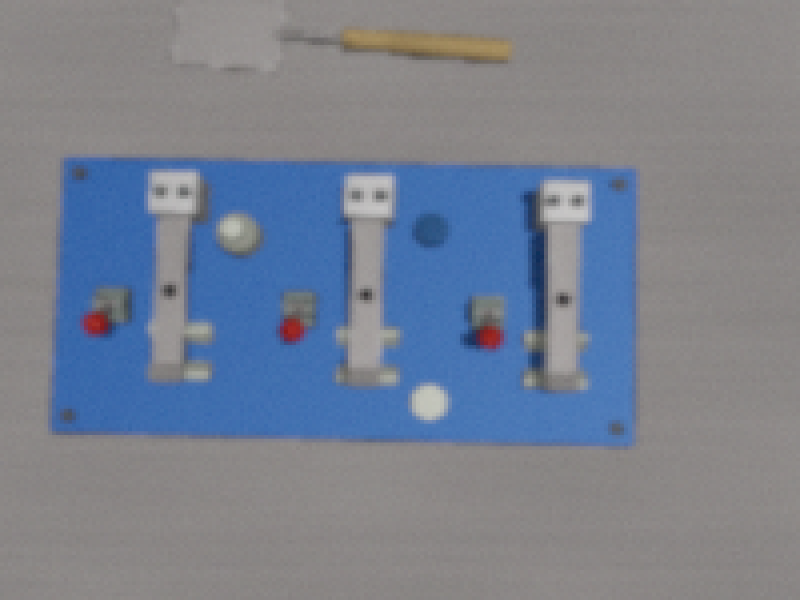

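View pics/s1.png

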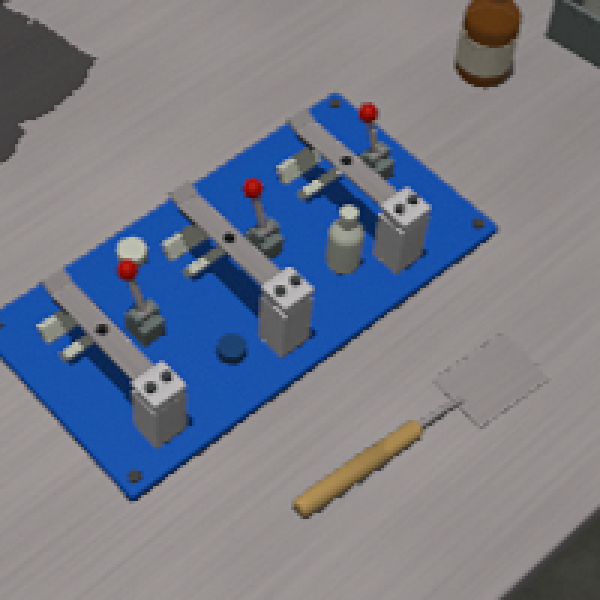

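View pics/scene0.png

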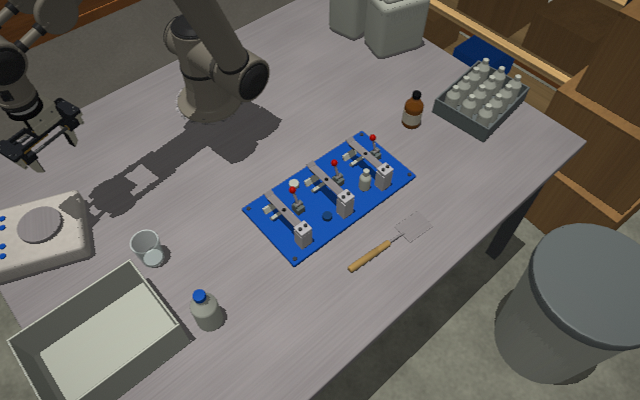

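The pictures show the jig with its three studs: top at about (207,262), (209,311.5), (210,360.5); scene at about (153,365), (179,327), (210,284), as row, column. The red knobs lean towards the robot. I'll refine these and triangulate.

Run:
```python
from h import *
im={c:cv2.imread(f'pics/{c}0.png').astype(float) for c in('top','scene')}
def dark(c,r0,c0,w=4):
    g=im[c].mean(2); r0i,c0i=round(r0),round(c0)
    P=g[r0i-w:r0i+w+1,c0i-w:c0i+w+1]
    wt=np.clip(np.median(P[2:-2,2:-2])*0.75-P,0,None); rr,cc=np.mgrid[-w:w+1,-w:w+1]
    wt[np.hypot(rr,cc)>3]=0
    return r0i+(wt*rr).sum()/wt.sum(), c0i+(wt*cc).sum()/wt.sum()
def red(c):
    B,G,R=[im[c][:,:,i] for i in range(3)]
    m=((R>110)&(G<70)&(B<70)).astype(np.uint8)
    n,l,s,ce=cv2.connectedComponentsWithStats(m); return [(s[i,4],ce[i][::-1]) for i in range(1,n) if s[i,4]>5]
def tri(a,b):
    o1,d1=ray('top',a);o2,d2=ray('scene',b)
    d1/=np.linalg.norm(d1);d2/=np.linalg.norm(d2)
    A=np.stack([d1,-d2],1);t=np.linalg.lstsq(A,o2-o1,rcond=None)[0]
    p,q=o1+d1*t[0],o2+d2*t[1];return (p+q)/2,np.linalg.norm(p-q)
T=[(207.3,262.2),(208.7,311.5),(209.7,360.5)];S=[(153.3,365.3),(179.3,326.7),(209.7,283.7)]
for t,s in zip(T,S):
    a,b=dark('top',*t),dark('scene',*s); print(np.round(a,1),np.round(b,1),np.round(atz('top',a,86)),np.round(atz('scene',b,86)),np.round(tri(a,b)[0]),tri(a,b)[1])
rt=[x for x in red('top') if 220<x[1][1]<420 and 180<x[1][0]<250];rs=[x for x in red('scene') if 120<x[1][0]<220 and 250<x[1][1]<450]
print(rt,rs)
rt=sorted([x[1] for x in rt],key=lambda v:v[1]);rs=sorted([x[1] for x in rs],key=lambda v:-v[1])
for a,b in zip(rt,rs): print(np.round(atz('top',a,86)),np.round(atz('scene',b,86)),np.round(tri(a,b)[0]))
# corners of plate (z=12) from blue mask
B,G,R=[im['top'][:,:,i] for i in range(3)]
m=((B>120)&(R<90)).astype(np.uint8);n,l,s,ce=cv2.connectedComponentsWithStats(m);k=1+np.argmax(s[1:,4])
r=cv2.minAreaRect(np.argwhere(l==k)[:,::-1].astype(np.float32));
for p in cv2.boxPoints(r): print('corner',p,np.round(atz('top',p[::-1],12)))
```

```text
[207.  261.9] [153.2 365.1] [562. 173.  86.] [565. 170.  86.] [562. 174.  80.] 1.4444541426470214
[208.2 311.1] [178.9 326. ] [558.  24.  86.] [559.  22.  86.] [558.  24.  84.] 0.9351918997269368
[209.4 360.4] [209.4 283.5] [ 554. -125.   86.] [ 560. -131.   86.] [ 555. -127.   76.] 1.231708540026957
[(np.int32(19), array([215.63157895, 243.52631579])), (np.int32(21), array([217.23809524, 292.66666667])), (np.int32(20), array([219.05, 342.1 ]))] [(np.int32(24), array([136.625, 372.5  ])), (np.int32(24), array([162.        , 333.70833333])), (np.int32(28), array([189.        , 291.89285714]))]
[536. 229.  86.] [534. 231.  86.] [536. 228.  90.]
[531.  80.  86.] [529.  79.  86.] [530.  79.  88.]
[525. -70.  86.] [523. -71.  86.] [524. -71.  88.]
corner [232.67313 244.92714] [445. 279.  12.]
corner [234.28146 171.4806 ] [683. 278.  12.]
corner [378.9493  174.64851] [ 672. -194.   12.]
corner [377.34097 248.09505] [ 435. -185.   12.]
```

Request:
{"op": "send_rows", "data": {"targets": [[[0,0,6,35,-18,0,1],[0,0,12,70,-36,0,1],[0,0,17.1,105,-54,0,1],[0,0,17.1,140,-72,0,1],[0,0,17.1,175,-90,0,1]]]}}

```text
time: 1.22
tool_pos: [286.7, -370.4, 226.9]
tcp_rot: [3.141, -0.0, -0.027]
contact_force: [0.8, 0.1, -0.2]
grip_width: 63.0
```

Run:
```python
from h import *
o=get_obs();print({k:np.round(o[k],3) for k in('time','tool_pos','tcp_rot','contact_force','grip_width')})
for l,z in(("amber_bottle_center",65),("small_bottle_center",52),("beaker_center",45),("white_bottle_center",75)):
  for d in place_of(l,'scene')[:1]: print(l,round(d['conf'],2),np.round(atz('scene',d['location'],z)))
```

```text
{'time': np.float64(1.217), 'tool_pos': array([ 286.714, -370.436,  226.879]), 'tcp_rot': array([ 3.141, -0.   , -0.027]), 'contact_force': array([ 0.787,  0.064, -0.168]), 'grip_width': np.float64(62.997)}
amber_bottle_center 0.91 [519. 416.  65.]
small_bottle_center 0.67 [625. 121.  52.]
beaker_center 0.17 [ 630. -440.   45.]
white_bottle_center 0.57 [ 647. -445.   75.]
```

Request:
{"op": "send_rows", "data": {"targets": [[[0,0,0,27,-26,0,1],[0,0,0,54,-52,0,1],[0,0,0,81,-77,0,1],[0,0,0,108,-103,0,1],[0,0,0,135,-129,0,1]]]}}

```text
time: 1.83
tool_pos: [424.4, -246.8, 226.8]
tcp_rot: [3.141, -0.0, -0.029]
contact_force: [0.4, -1.4, 0.2]
grip_width: 13.9
```

Request:
{"op": "send_rows", "data": {"targets": [[[0,0,0,27,-26,10,1],[0,0,0,54,-52,20,1],[0,0,0,81,-77,40,1],[0,0,0,108,-103,60,1],[0,0,0,127,-123,80,1]]]}}

```text
time: 2.25
tool_pos: [556.0, -126.8, 145.9]
tcp_rot: [3.141, -0.002, -0.027]
contact_force: [0.5, 0.0, 0.0]
grip_width: 0.5
```

Request:
{"op": "send_rows", "data": {"targets": [[[0,0,0,0,0,15,1],[0,0,0,0,0,30,1],[0,0,0,0,0,42,1],[0,0,0,0,0,42,1],[0,0,0,0,0,42,1]]]}}

```text
time: 2.67
tool_pos: [553.7, -128.0, 104.2]
tcp_rot: [-3.141, 0.001, -0.028]
contact_force: [0.5, -0.6, 1.0]
grip_width: 0.6
```

Run:
```python
from h import *
save('scene','s2.png');t=save('top','t2.png')
a=cv2.imread('pics/s2.png')[120:280,220:420];b=cv2.imread('pics/t2.png')[130:290,260:460]
cv2.imwrite('pics/c2.png',cv2.resize(np.hstack([a,b]),None,fx=2,fy=2,interpolation=3))
o=get_obs();print(o['contact_force'],o['tool_pos'])
```

```text
[-0.07144091  0.60767606 -0.27888373] [ 554.55716971 -127.91902379  105.54923209]
```

View pics/c2.png

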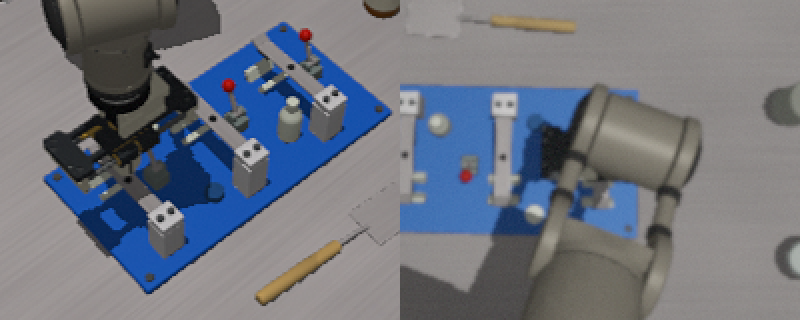

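The scene picture (left half) shows the shut fingers just above station 3's stud. The stud itself is hidden by the gripper. Next I feel downwards.

Request:
{"op": "send_rows", "data": {"targets": [[[0,0,0,0,0,6,1],[0,0,0,0,0,12,1],[0,0,0,0,0,12,1],[0,0,0,0,0,12,1],[0,0,0,0,0,12,1]]]}}

```text
time: 3.18
tool_pos: [554.2, -126.6, 92.8]
tcp_rot: [3.141, -0.0, -0.026]
contact_force: [-0.3, 0.1, 0.2]
grip_width: 0.2
```

Request:
{"op": "send_rows", "data": {"targets": [[[0,0,0,0,0,2,1],[0,0,0,0,0,2,1],[0,0,0,0,0,2,1],[0,0,0,0,0,2,1]]]}}

```text
time: 3.52
tool_pos: [554.2, -126.6, 90.8]
tcp_rot: [3.141, -0.0, -0.026]
contact_force: [0.2, 0.4, -0.5]
grip_width: 0.2
```

Request:
{"op": "send_rows", "data": {"targets": [[[0,0,0,0,0,2,1],[0,0,0,0,0,2,1],[0,0,0,0,0,2,1],[0,0,0,0,0,2,1]]]}}

```text
time: 3.85
tool_pos: [554.1, -126.6, 88.7]
tcp_rot: [3.142, 0.0, -0.026]
contact_force: [0.1, 0.6, -0.7]
grip_width: 0.4
```

Request:
{"op": "send_rows", "data": {"targets": [[[0,0,0,0,0,2,1],[0,0,0,0,0,2,1],[0,0,0,0,0,2,1],[0,0,0,0,0,2,1]]]}}

```text
time: 4.18
tool_pos: [554.1, -126.6, 86.7]
tcp_rot: [3.142, 0.0, -0.026]
contact_force: [-0.1, 1.0, -0.2]
grip_width: 0.8
```

Request:
{"op": "send_rows", "data": {"targets": [[[0,0,0,0,0,2,1],[0,0,0,0,0,2,1],[0,0,0,0,0,2,1],[0,0,0,0,0,2,1]]]}}

```text
time: 4.52
tool_pos: [554.1, -126.6, 84.7]
tcp_rot: [3.142, 0.0, -0.026]
contact_force: [-0.3, -0.1, 0.1]
grip_width: 0.6
```

Request:
{"op": "send_rows", "data": {"targets": [[[0,0,0,0,0,2,1],[0,0,0,0,0,2,1],[0,0,0,0,0,2,1],[0,0,0,0,0,2,1]]]}}

```text
time: 4.85
tool_pos: [554.2, -126.6, 82.8]
tcp_rot: [3.141, -0.0, -0.026]
contact_force: [-0.4, 0.3, -0.0]
grip_width: 0.8
```

Request:
{"op": "send_rows", "data": {"targets": [[[0,0,0,0,0,2,1],[0,0,0,0,0,2,1],[0,0,0,0,0,2,1],[0,0,0,0,0,2,1]]]}}

```text
time: 5.18
tool_pos: [554.2, -126.6, 80.9]
tcp_rot: [3.141, -0.0, -0.026]
contact_force: [-1.0, -0.1, 3.3]
grip_width: 0.6
```

Request:
{"op": "send_rows", "data": {"targets": [[[0,0,0,0,0,1,1],[0,0,0,0,0,2,1],[0,0,0,0,0,2,1],[0,0,0,0,0,2,1],[0,0,0,0,0,2,1]]]}}

```text
time: 5.6
tool_pos: [554.2, -126.6, 78.9]
tcp_rot: [3.141, -0.0, -0.026]
contact_force: [-0.8, 0.2, 5.4]
grip_width: 0.7
```

Run:
```python
from h import *
for i in range(5):
  o=get_obs();print(o['contact_force'],o['tool_pos'][2]);capture('top')
```

```text
[-0.8069696   0.2185885   5.40867265] 78.9210499388743
[-0.81693056 -0.08967108  5.15633436] 78.92659951718494
[-0.93423444  0.35684249  4.90350978] 78.94084928015674
[-1.13744197  0.47791987  4.18377942] 78.93303816736857
[-1.27640705 -0.84073129  5.62232449] 78.93151657989137
```

Request:
{"op": "send_rows", "data": {"targets": [[[0,0,0,0,0,1,1],[0,0,0,0,0,2,1],[0,0,0,0,0,2,1],[0,0,0,0,0,2,1],[0,0,0,0,0,2,1]]]}}

```text
time: 6.27
tool_pos: [554.2, -126.7, 77.2]
tcp_rot: [3.141, -0.0, -0.026]
contact_force: [-2.4, 0.9, 7.5]
grip_width: 0.6
```

Run:
```python
from h import *
for i in range(5):
  o=get_obs();print(o['contact_force'],o['tool_pos'][2]);capture('top')
```

```text
[-2.41188426  0.88494552  7.49682929] 77.21584353307173
[-1.63584126 -0.89664232  7.97467348] 77.22250280323755
[-2.40175205 -0.40563704  7.29766527] 77.2104799200318
[-2.3180166  -0.32682872  7.32127903] 77.22043853736942
[-2.15799846  0.22407863  7.14653386] 77.23037487858362
```

Station 3 is sound: contact is at about 82.5 mm and stiffness about 1.4 N/mm. On to station 2.

Request:
{"op": "send_rows", "data": {"targets": [[[0,0,0,0,0,-25,1],[0,0,0,0,0,-40,1],[0,0,0,0,-35,-40,1],[0,0,0,0,-72,-40,1],[0,0,0,0,-108,-40,1]]]}}

```text
time: 6.93
tool_pos: [556.7, -17.8, 116.5]
tcp_rot: [-3.141, 0.0, -0.028]
contact_force: [0.8, -0.0, -0.8]
grip_width: 0.8
```

Request:
{"op": "send_rows", "data": {"targets": [[[0,0,0,0.2,-30,0,1],[0,0,0,0.2,-42,10,1],[0,0,0,0.2,-42,24,1],[0,0,0,0.2,-42,24,1],[0,0,0,0.2,-42,24,1]]]}}

```text
time: 7.35
tool_pos: [557.5, 23.1, 91.6]
tcp_rot: [3.141, 0.003, -0.026]
contact_force: [0.1, -0.7, 0.1]
grip_width: 0.8
```

Request:
{"op": "send_rows", "data": {"targets": [[[0,0,0,0,0,2,1],[0,0,0,0,0,2,1],[0,0,0,0,0,2,1],[0,0,0,0,0,2,1]]]}}

```text
time: 7.68
tool_pos: [558.5, 22.7, 91.1]
tcp_rot: [3.141, -0.001, -0.027]
contact_force: [-0.7, -0.3, 0.0]
grip_width: 0.5
```

Request:
{"op": "send_rows", "data": {"targets": [[[0,0,0,0,0,2,1],[0,0,0,0,0,2,1],[0,0,0,0,0,2,1],[0,0,0,0,0,2,1]]]}}

```text
time: 8.02
tool_pos: [558.4, 23.2, 88.9]
tcp_rot: [3.141, -0.001, -0.026]
contact_force: [0.5, -1.2, 0.2]
grip_width: -0.0
```

Request:
{"op": "send_rows", "data": {"targets": [[[0,0,0,0,0,2,1],[0,0,0,0,0,2,1],[0,0,0,0,0,2,1],[0,0,0,0,0,2,1]]]}}

```text
time: 8.35
tool_pos: [558.3, 23.3, 86.8]
tcp_rot: [3.141, -0.0, -0.026]
contact_force: [-0.0, -2.2, 2.3]
grip_width: 0.8
```

Request:
{"op": "send_rows", "data": {"targets": [[[0,0,0,0,0,2,1],[0,0,0,0,0,2,1],[0,0,0,0,0,2,1],[0,0,0,0,0,2,1]]]}}

```text
time: 8.68
tool_pos: [558.3, 23.3, 84.8]
tcp_rot: [3.141, -0.0, -0.026]
contact_force: [0.9, -2.5, 2.9]
grip_width: 0.4
```

Request:
{"op": "send_rows", "data": {"targets": [[[0,0,0,0,0,1,1],[0,0,0,0,0,2,1],[0,0,0,0,0,2,1],[0,0,0,0,0,2,1],[0,0,0,0,0,2,1]]]}}

```text
time: 9.1
tool_pos: [558.4, 23.3, 82.8]
tcp_rot: [3.141, -0.0, -0.026]
contact_force: [0.6, -2.3, 4.9]
grip_width: 0.7
```

Run:
```python
from h import *
for i in range(5):
  o=get_obs();print(o['contact_force'],o['tool_pos'][2]);capture('top')
```

```text
[ 0.55532005 -2.30852462  4.91440935] 82.80863431384239
[-0.23516118 -2.20533784  5.15810508] 82.81786611012616
[ 0.3991     -2.75863967  4.55196942] 82.79976129591573
[-0.84021428 -3.10702525  5.21251985] 82.79528285666059
[ 0.2826374  -1.91157217  4.79480326] 82.77638477059024
```

Run:
```python
from h import *
a=save('scene','s3.png');cv2.imwrite('pics/c3.png',cv2.resize(a[110:270,240:440,::-1],None,fx=4,fy=3.75,interpolation=3))
```

```text
(no output)
```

View pics/c3.png

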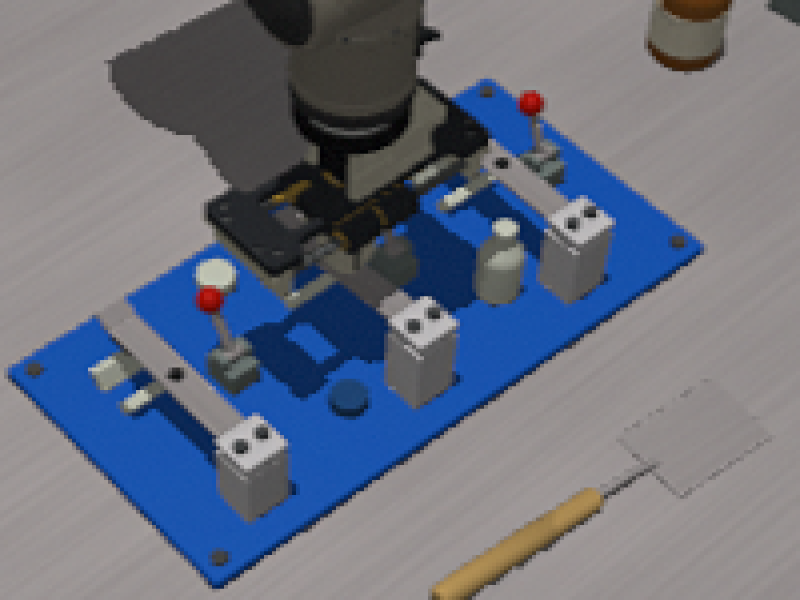

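Request:
{"op": "send_rows", "data": {"targets": [[[0,0,0,0,0,1,1],[0,0,0,0,0,2,1],[0,0,0,0,0,2,1],[0,0,0,0,0,2,1],[0,0,0,0,0,2,1]]]}}

```text
time: 9.82
tool_pos: [558.4, 23.3, 80.9]
tcp_rot: [3.141, -0.001, -0.026]
contact_force: [0.8, -2.6, 5.7]
grip_width: 0.3
```

Run:
```python
from h import *
for i in range(5):
  o=get_obs();print(o['contact_force'],o['tool_pos'][2]);capture('top')
```

```text
[ 0.79929276 -2.61061549  5.74679926] 80.91702055290077
[ 0.43708796 -3.34414101  6.03513962] 80.90968516075817
[ 0.52254033 -2.75465836  6.42161866] 80.93280546221945
[ 0.29248358 -2.51399856  6.56211678] 80.92729959617267
[ 0.28927546 -2.20333383  5.03551037] 80.95053720719481
```

Request:
{"op": "send_rows", "data": {"targets": [[[0,0,0,0,0,1,1],[0,0,0,0,0,2,1],[0,0,0,0,0,3,1],[0,0,0,0,0,3,1],[0,0,0,0,0,3,1]]]}}

```text
time: 10.48
tool_pos: [558.7, 23.3, 78.2]
tcp_rot: [3.141, -0.001, -0.026]
contact_force: [0.1, -2.2, 7.1]
grip_width: 0.2
```

Run:
```python
from h import *
f=[]
for i in range(5):
  o=get_obs();f.append(np.r_[o['contact_force'],o['tool_pos']]);capture('top')
print(np.mean(f,0),o['time'])
```

```text
[-9.58525845e-02 -2.34720667e+00  7.76841660e+00  5.58655807e+02
  2.32592925e+01  7.82287790e+01] 10.6833
```

Request:
{"op": "send_rows", "data": {"targets": [[[0,0,0,0,0,0,1],[0,0,0,0,0,0,1],[0,0,0,0,0,0,1],[0,0,0,0,0,0,1],[0,0,0,0,0,0,1]]]}}

```text
time: 11.15
tool_pos: [558.7, 23.3, 78.3]
tcp_rot: [3.141, -0.001, -0.026]
contact_force: [0.1, -2.4, 7.9]
grip_width: 0.4
```

Request:
{"op": "send_rows", "data": {"targets": [[[0,0,0,0,0,0,1],[0,0,0,0,0,0,1],[0,0,0,0,0,0,1],[0,0,0,0,0,0,1],[0,0,0,0,0,0,1]]]}}

```text
time: 11.57
tool_pos: [558.7, 23.3, 78.3]
tcp_rot: [3.141, -0.001, -0.026]
contact_force: [-0.8, -2.7, 8.5]
grip_width: 0.1
```

Request:
{"op": "send_rows", "data": {"targets": [[[0,0,0,0,0,-12,1],[0,0,0,0,0,-30,1],[0,0,0,0,0,-46,1],[0,0,0,0,0,-46,1],[0,0,0,0,0,-46,1]]]}}

```text
time: 11.98
tool_pos: [558.0, 23.8, 123.4]
tcp_rot: [-3.141, 0.0, -0.026]
contact_force: [-0.8, -0.0, -0.8]
grip_width: 0.1
```

Station 2 is soft: about 0.62 N/mm, with 7.8–8.5 N held for over a second. Now its lever, approaching from the robot side at height 123 before descending.

Request:
{"op": "send_rows", "data": {"targets": [[[0,0,0,-20,-18,0,1],[0,0,0,-40,-36,0,1],[0,0,0,-60,-54,0,1],[0,0,0,-60,-54,0,1],[0,0,0,-60,-54,0,1]]]}}

```text
time: 12.4
tool_pos: [498.0, 79.8, 122.4]
tcp_rot: [-3.142, 0.003, -0.024]
contact_force: [-0.1, -0.4, 0.1]
grip_width: 0.2
```

Request:
{"op": "send_rows", "data": {"targets": [[[0,0,0,0,0,15,1],[0,0,0,0,0,30,1],[0,0,0,0,0,44,1],[0,0,0,0,0,44,1],[0,0,0,0,0,44,1]]]}}

```text
time: 12.82
tool_pos: [499.4, 78.4, 78.7]
tcp_rot: [3.141, 0.002, -0.026]
contact_force: [0.2, 0.4, 0.1]
grip_width: 0.3
```

Run:
```python
from h import *
print(get_obs()['contact_force'],get_obs()['tool_pos'])
a=save('scene','s4.png');cv2.imwrite('pics/c4.png',cv2.resize(a[110:270,240:440,::-1],None,fx=4,fy=3.75,interpolation=3))
```

```text
[0.22842051 0.35650094 0.06315798] [499.42770493  78.39139541  78.66374229]
```

View pics/c4.png

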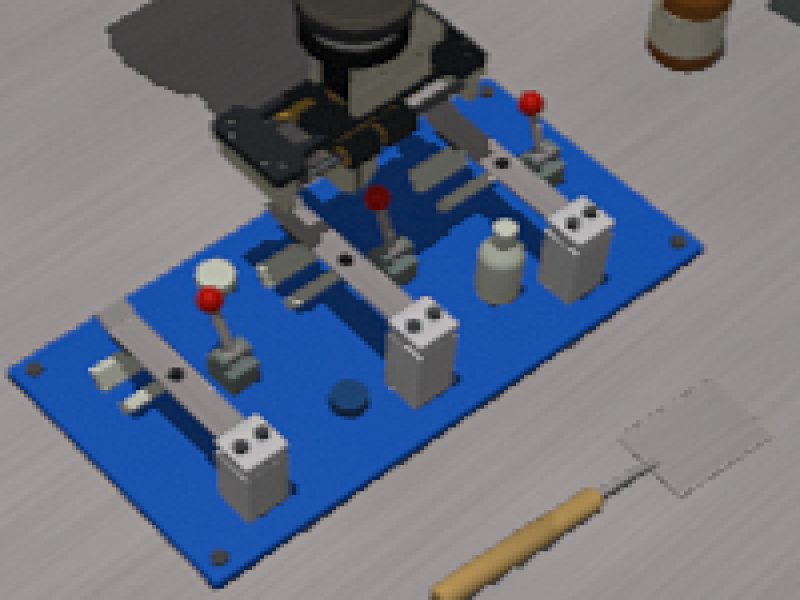

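The tongues are back up, and the fingers stand behind station 2's red knob (crop about (378,198)). Now I push away from the robot.

Request:
{"op": "send_rows", "data": {"targets": [[[0,0,0,10,0,0,1],[0,0,0,20,0,0,1],[0,0,0,30,0,0,1],[0,0,0,40,0,0,1],[0,0,0,48,0,0,1]]]}}

```text
time: 13.28
tool_pos: [548.5, 77.5, 80.5]
tcp_rot: [-3.142, -0.001, -0.026]
contact_force: [-1.3, 0.3, -1.0]
grip_width: 0.7
```

Request:
{"op": "send_rows", "data": {"targets": [[[0,0,0,2,0,0,1],[0,0,0,5,0,0,1],[0,0,0,5,0,0,1],[0,0,0,5,0,0,1]]]}}

```text
time: 13.62
tool_pos: [552.6, 77.5, 79.9]
tcp_rot: [3.141, -0.001, -0.026]
contact_force: [-0.0, 0.2, -0.6]
grip_width: 0.3
```

Run:
```python
from h import *
print(get_obs()['contact_force'],get_obs()['tool_pos'])
a=save('scene','s5.png');cv2.imwrite('pics/c5.png',cv2.resize(a[110:270,240:440,::-1],None,fx=4,fy=3.75,interpolation=3))
```

```text
[-0.0395531   0.24322671 -0.59591153] [552.64101053  77.45257116  79.8522371 ]
```

View pics/c5.png

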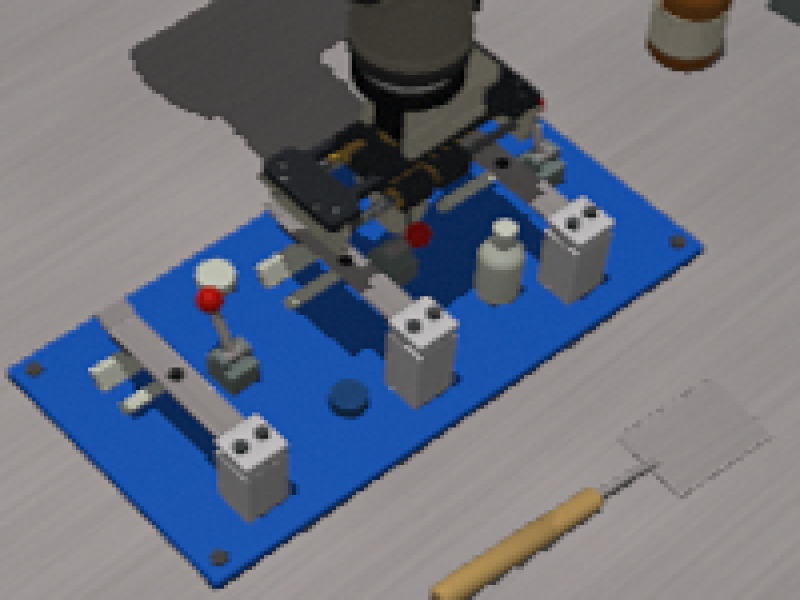

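The knob is now well past its pivot (crop (419,235)). I go on in small steps to the stop.

Request:
{"op": "send_rows", "data": {"targets": [[[0,0,0,2,0,0,1],[0,0,0,4,0,0,1],[0,0,0,4,0,0,1],[0,0,0,4,0,0,1]]]}}

```text
time: 14.0
tool_pos: [553.8, 77.5, 79.5]
tcp_rot: [3.141, 0.006, -0.025]
contact_force: [-9.7, -0.2, 6.5]
grip_width: 0.5
```

Request:
{"op": "send_rows", "data": {"targets": [[[0,0,0,1,0,0,1],[0,0,0,2,0,0,1],[0,0,0,2,0,0,1],[0,0,0,2,0,0,1]]]}}

```text
time: 14.33
tool_pos: [554.2, 77.5, 79.4]
tcp_rot: [3.141, 0.01, -0.025]
contact_force: [-13.9, -0.7, 9.2]
grip_width: 0.3
```

Run:
```python
from h import *
print(get_obs()['contact_force'],get_obs()['tool_pos'])
a=save('scene','s6.png').astype(float);m=((a[:,:,0]>90)&(a[:,:,1]<60)&(a[:,:,2]<60)).astype(np.uint8)
n,l,s,c=cv2.connectedComponentsWithStats(m)
for i in range(1,n):
  if s[i,4]>5 and 120<c[i][1]<220: print(s[i,4],c[i],atz('scene',c[i][::-1],86))
```

```text
[-13.89700332  -0.71860137   9.20340401] [554.19927177  77.53816541  79.35548034]
31 [292.09677419 189.32258065] [523.92197099 -71.52388137  86.        ]
```

The force rises to 14 N against the stop, so I back off and lift clear.

Request:
{"op": "send_rows", "data": {"targets": [[[0,0,0,-15,0,0,1],[0,0,0,-35,0,0,1],[0,0,0,-50,0,-5,1],[0,0,0,-60,0,-40,1],[0,0,0,-60,0,-80,1]]]}}

```text
time: 14.8
tool_pos: [494.8, 79.0, 158.5]
tcp_rot: [3.141, 0.008, -0.025]
contact_force: [1.7, 0.6, -0.4]
grip_width: 0.4
```

Request:
{"op": "send_rows", "data": {"targets": [[[0,0,0,-30,0,-30,1],[0,0,0,-60,0,-50,1],[0,0,0,-90,0,-50,1],[0,0,0,-90,0,-50,1],[0,0,0,-90,0,-50,1]]]}}

```text
time: 15.22
tool_pos: [408.1, 81.3, 210.5]
tcp_rot: [-3.142, -0.002, -0.025]
contact_force: [0.6, -0.1, -0.3]
grip_width: 0.2
```

Run:
```python
from h import *
o=get_obs();print(o['time'],o['contact_force'],o['tool_pos'])
A=save('scene','s7.png');cv2.imwrite('pics/c7.png',cv2.resize(A[110:270,240:440,::-1],None,fx=4,fy=3.75,interpolation=3))
a=A.astype(float);m=((a[:,:,0]>100)&(a[:,:,1]<70)&(a[:,:,2]<70)).astype(np.uint8)
n,l,s,c=cv2.connectedComponentsWithStats(m)
for i in range(1,n):
  if s[i,4]>5 and 120<c[i][1]<220: print(s[i,4],c[i],atz('scene',c[i][::-1],86))
```

```text
15.2167 [ 0.55073959 -0.07172818 -0.34798701] [408.13042223  81.341566   210.53581399]
26 [372.46153846 136.80769231] [534.17920854 230.68418644  86.        ]
28 [344.10714286 171.75      ] [573.95912147  77.1531004   86.        ]
31 [291.96774194 189.19354839] [523.35331    -71.50703025  86.        ]
```

View pics/c7.png

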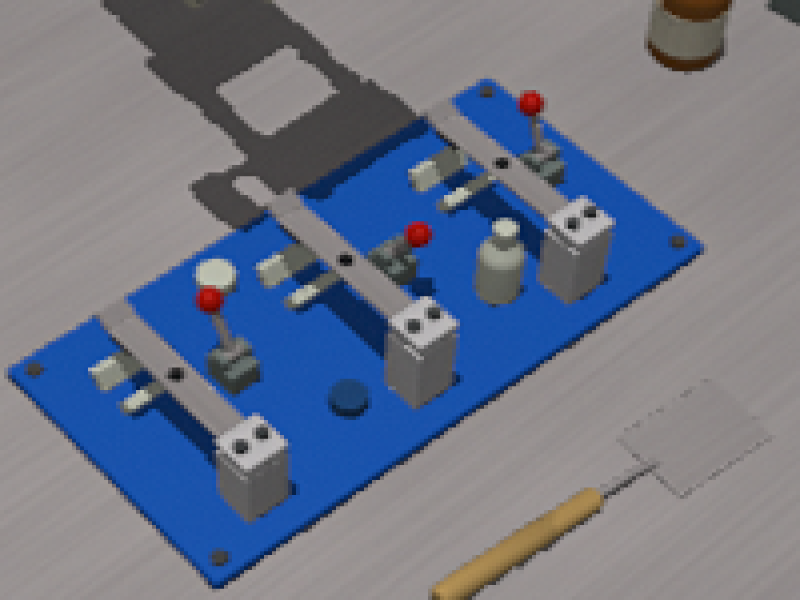

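```bash
python3 -c "
from plant import *
print(close_job())"
```

```text
the job is handed in; nothing more can be done
None
```

The soft tongue is at station 2, the middle one. I marked it by pushing its lever fully over, and handed the job in at about 15 s of the 61 s allowed.

- **Station 3 (right):** it is sound. Contact came at about z 82.5 mm and the stiffness was about 1.4 N/mm, with 7.5 N as the highest mean force.
- **Station 2 (middle):** it is soft, at about 0.62 N/mm. Contact was at about z 90 mm. I held 7.8–8.5 N, about 12 mm down, on its stud for over a second, then let it spring back.
- **Station 1 (left):** I did not press it, because the 2.3-fold difference between the other two already settled which tongue was soft.
- **Lever 2:** I pushed it until it hit its stop, at about 14 N. The last picture puts its knob 45 mm farther from the robot than at the start.

**Last checks:** the other two knobs are still where they started, to within 2 mm. In the last picture all three tongues are level, and nothing on or near the jig looks disturbed. The arm is clear, with the force reading near zero.

**One oddity:** while pressing station 2 there was a steady sideways force of about 2.5 N that I did not see at station 3. I took it for friction on the stud, since no other contact showed in the picture, and it vanished when I lifted.

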